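Pick the brake lever whose keyway matches the test shaft

TASK

The bare keyed shaft on the grey gauge base is today's test shaft, and the yellow stripe beside it shows which way the lever's arm must point. Find the one lever on the rack whose keyway would line up with the shaft's key when its arm points along that stripe, lift it up off its peg, and lay it flat in the blue tray, same side up, setting it down rather than dropping it. Leave the other two levers on their pegs and do not disturb the parts on the rubber mat.

Things in the scene. Friction and masses are not known exactly. Their poses are not given: they have to be found in the camera images.
- lever_a: Dark steel lever, 0.3 to 0.5 kg. Hub 86 mm across, 26 high, 50 bore, keyway 20 wide reaching 36 from the axis, with a red paint mark on the rim beside it, pointing to +y (left, seen from above looking out along the arm). Arm along +x: 30 wide, 14 thick, top flush with the hub's, round end (radius 18) at x = 104. Origin: hub axis at the underside, +z up; mass centre near x = 15.
- lever_b: Dark steel lever, 0.3 to 0.5 kg. Hub 86 mm across, 26 high, 50 bore, keyway 20 wide reaching 36 from the axis, with a red paint mark on the rim beside it, pointing to -y (right, seen from above looking out along the arm). Arm along +x: 30 wide, 14 thick, top flush with the hub's, round end (radius 18) at x = 104. Origin: hub axis at the underside, +z up; mass centre near x = 15.
- lever_c: Dark steel lever, 0.3 to 0.5 kg. Hub 86 mm across, 26 high, 50 bore, keyway 20 wide reaching 36 from the axis, with a red paint mark on the rim beside it, pointing to -x (away from the arm). Arm along +x: 30 wide, 14 thick, top flush with the hub's, round end (radius 18) at x = 104. Origin: hub axis at the underside, +z up; mass centre near x = 15.
- shaft_a: Fixed upright steel shaft, 40 mm across, 40 high, with a red key 18 wide reaching 33 from the axis, pointing to +y (left, seen from above looking out along the stripe). Origin: axis at the foot; axes parallel to the gauge's. Stands either bare on the test spot or hidden under a red cap.
- shaft_b: Fixed upright steel shaft, 40 mm across, 40 high, with a red key 18 wide reaching 33 from the axis, pointing to -y (right, seen from above looking out along the stripe). Origin: axis at the foot; axes parallel to the gauge's. Stands either bare on the test spot or hidden under a red cap.
- shaft_c: Fixed upright steel shaft, 40 mm across, 40 high, with a red key 18 wide reaching 33 from the axis, pointing to -x (away from the stripe). Origin: axis at the foot; axes parallel to the gauge's. Stands either bare on the test spot or hidden under a red cap.
- gauge: Fixed grey base, 340 x 100 x 20 mm, beyond the rack. Origin: table level under the test spot, where the bare test shaft stands. +x: from there along the yellow stripe (44 to 116 mm out), the way a right lever's arm points. Red caps (76 across, 50 high) at x = -80 and -160 mm hide the two shafts not in use.
- rack: Fixed yellow bar, 90 mm (x) x 420 (y) x 30 high, with three upright white pegs, 18 across, rising 45 above its top (to z = 75), at y = -155, 0 and 155; a lever lies flat over each. Origin: under its centre at table level. Lever arms overhang the edge nearer the robot.
- tray: Fixed shallow blue tray, 220 mm (x) x 280 mm (y) outside, walls 5 mm thick and 30 mm high, floor 5 mm thick. Origin: under its centre at table level.
- piston: Bystander: loose chrome piston standing on the rubber mat, 54 mm across, 70 mm high. Origin: centre of its underside.
- bushing: Bystander: loose bronze bushing standing on the rubber mat, 64 mm across, 60 mm high. Origin: centre of its underside.
- bracket: Bystander: loose dark cast angle bracket standing on the rubber mat, 70 x 60 x 60 mm. Origin: centre of its underside.
Not all that is in view belongs to the job. Leave any purple look-alike of the lever_a alone.

How it is judged:
By the outcome, as a careful person would: the job done as asked, in the order asked, and still so for the second after the job is handed in, with the robot touching nothing.
It also fails if it takes over 38 s, if anything falls off the work surface, if the arm or the gripper's body presses on something with over 40 N, if the wrist force passes 120 N, or if a joint passes its speed limit or range.

ROBOT

A 6-joint arm with a two-finger parallel gripper is mounted at the origin on the work surface. World frame = base frame: x ahead of the robot, y to its left, z up, the work surface at z = 0. Lengths are in m, angles in rad, forces in N, time in s.
With the tool pointing down it reaches from about 0.325 to 1 m from the base axis. Payload 5.1 kg.
Tool frame: the origin (TCP) lies at the very end of the fingers, on their centre line; the grasp point (between the pads) lies 19 mm behind it; z points along the fingers, x is the direction in which the jaws open and shut, and the axes are right-handed (so a half turn about z gives the same grasp; the last joint's range is limited). The gripper opens to 85 mm and grips with 20 to 120 N. Pads are 22 mm wide; open, the fingers measure 114 mm over their backs; the gripper's body (76 mm by 85 mm) begins 54 mm behind the grasp point. The pads swing forward as they close: fully open they stand 13 mm farther back than shut.
Start: joints at [1.256, 0.124, 1.65, -0, 1.367, -0.083], TCP at [0.149, 0.633, 0.231] pointing down, gripper open.
Joint ranges: [-2.61, 2.61], [-1.02, 2.33], [0.03, 2.71], [-1.35, 4.49], [0.32, 2.68], [-2.91, 2.91]. Speed limits (rad/s): [2.57, 2.57, 3.14, 3.14, 3.14, 3.14].

INTERFACE

Orientations are given as a 3x3 rotation matrix whose columns are the frame's x, y, z axes.
In Python, from bench import * gives the robot as it stands. Calls block until the motion is done:
- movep(position, orientation): joint-space move of the TCP to a pose.
- servo_line(position, rotation=None, velocity=0.15): straight line of the TCP; rotation=None keeps the orientation; velocity is the mean speed in m/s.
- goto_joints(angles): joint-space move.
- set_gripper(opening, grasp_force=None): finger opening in m; grasp_force is the grip in N (None keeps the last); returns when the fingers have stopped.
- dwell(seconds).
- inverse_kinematics(position, orientation): joint angles nearest the present ones, or None.
- state(): the state.
- snapshot(name): name is "scene" or "top" or "wrist"; returns a dict with "img" (480x640x3 uint8, red, green, blue), "range_z" (480x640 float32, m along the optical axis (not along the pixel's ray), 0 where there is no reading), "fx", "fy", "cx", "cy" (pixels), "xyz" and "orientation" of the camera in the world. Camera axes: x right, y down, z forward; pixel columns grow to the right and rows downward; lengths in m; the calibration is good to about 2 mm. A picture is of the moment at which its call begins.
A pose or a line that the arm cannot do raises IKError and nothing moves.
- close_job(): hands the job in, once; it reports no verdict.
Trained networks look in a picture, given as the dict that the camera call returned (one of the last four; its "shot" number tells which), for a name from the list of things; names that differ only in an ending like _2 or _b are one class to them, and where a whole thing is asked for, a point or a joint stands for the part that bears it (a point fixed in the world has none). Each returns a list of dicts, best first, with "confidence" (0 to 1); they miss things now and then, are a little off and sometimes report something else, mostly with a low value. They report only what shows in the picture. A call takes as long as a camera call. They do not tell look-alikes from the thing itself.
- boxes_of(picture, label): "bbox" ([left, top, right, bottom] in pixels, round what is visible of it).
- mark_of(picture, label): "xy" ([column, row] in pixels: a listed point, or the origin of a listed thing).
The state is a dict: "time": time; "joints": joint angles; "joint_vel": joint speeds; "joint_efforts": joint torques, N m; "position": TCP position; "tcp_rot": TCP orientation; "contact_force": force on the tool from outside, world axes, zero at the start; "moment": the same for the moment, N m; "gripper_width": finger opening in m.
Only numpy, scipy, OpenCV 4.12 (cv2) and the standard library are available. Lean on these libraries where they do the work, as an engineer would, in place of code of your own. Each camera call takes 0.05 s, during which the arm holds its last target.

## Working session

There is one attempt and no reset: what is moved stays moved. The work goes in short steps, each a Python script; the robot and the scene stay as the last script left them, time stands still between calls to the robot, and variables do not carry over. Pictures are saved under pics/ and viewed, and the job is handed in when it is done.

```bash
ls; mkdir -p pics; python3 - <<'E'
from bench import *
import cv2,pickle
for n in ["scene","top"]:
    p=snapshot(n); cv2.imwrite(f"pics/{n}0.png",p["img"][:,:,::-1]); pickle.dump(p,open(f"{n}0.pkl","wb"))
    print(n,p["xyz"],p["orientation"],p["fx"],p["cx"],p["cy"])
    for l in ["lever_a","gauge","rack","tray","shaft_a"]:
        print(l,[(round(d["confidence"],2),[round(float(v)) for v in d["xy"]]) for d in mark_of(p,l)])
print(state()["time"])
E
```

```text
pics
scene [ 1.0506034  -0.34190788  0.90603644] [[ 0.52268712  0.68227301 -0.51117679]
 [ 0.85248571 -0.41255913  0.32103441]
 [ 0.00814246 -0.60357146 -0.79726733]] 475.12682846254967 320.0843558745442 236.91371013308276
lever_a [(0.91, [344, 161]), (0.79, [327, 244]), (0.59, [384, 216]), (0.55, [430, 192])]
gauge [(0.9, [385, 314])]
rack [(0.71, [378, 226]), (0.44, [382, 311])]
tray [(0.98, [207, 282])]
shaft_a [(0.72, [382, 308])]
top [0.38311894 0.00567817 1.00846709] [[ 0.02305764 -0.99135587  0.12915835]
 [-0.99932629 -0.02654499 -0.02534432]
 [ 0.02855375 -0.12848696 -0.99130005]] 465.74757546841965 317.9197341705185 240.09284465191524
lever_a [(0.92, [305, 237]), (0.91, [154, 236]), (0.91, [207, 347]), (0.25, [425, 272])]
gauge [(0.8, [300, 152])]
rack [(0.85, [234, 239]), (0.53, [425, 275])]
tray [(0.65, [426, 274])]
shaft_a [(0.73, [298, 152])]
0.6
```

View pics/scene0.png

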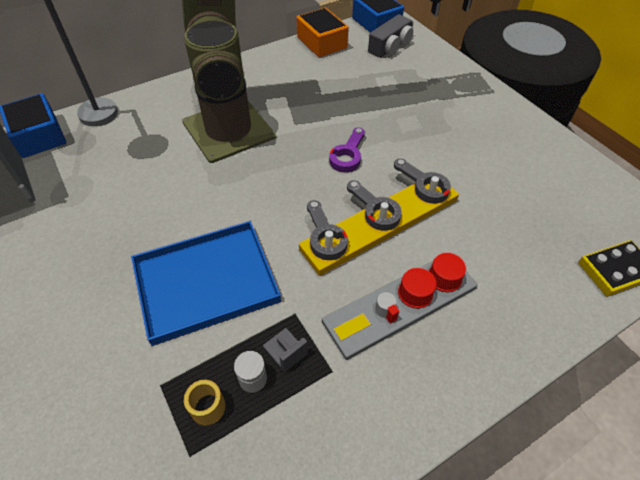

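View pics/top0.png

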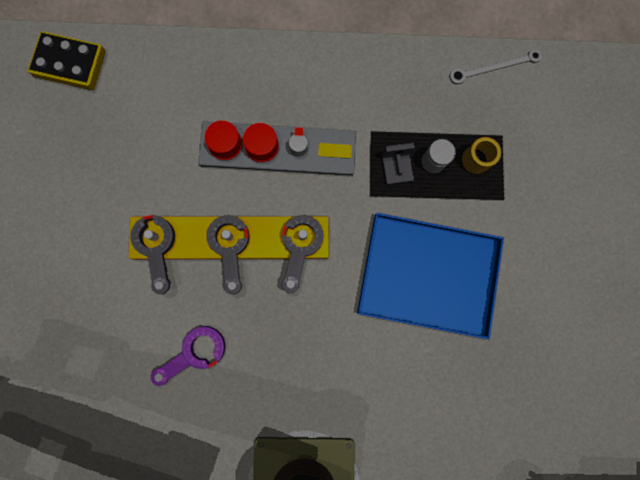

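The top view looks along -z, with up = +x and right = -y. The test shaft's key at (298,132) points left of the stripe at (335,150), so it looks like shaft_a. The middle lever has its red mark at (245,233), left of its arm, so it looks like lever_a. I'll zoom in and measure.

```bash
cat > h.py <<'E'
import numpy as np,cv2,pickle
def cloud(p):
    z=p["range_z"]; v,u=np.mgrid[:480,:640]
    c=np.stack([(u-p["cx"])*z/p["fx"],(v-p["cy"])*z/p["fy"],z],-1)
    return c@np.array(p["orientation"]).T+np.array(p["xyz"])
def pix(p,X):
    c=(np.asarray(X)-p["xyz"])@np.array(p["orientation"]); return np.array([p["fx"]*c[...,0]/c[...,2]+p["cx"],p["fy"]*c[...,1]/c[...,2]+p["cy"]]).T
E
python3 - <<'E'
from h import *
p=pickle.load(open("top0.pkl","rb")); im=p["img"][:,:,::-1]
a=cv2.resize(im[205:300,120:335],None,fx=3.6,fy=3.6,interpolation=cv2.INTER_CUBIC)
b=cv2.resize(im[115:180,190:365],None,fx=3.6,fy=3.6,interpolation=cv2.INTER_CUBIC)
cv2.imwrite("pics/z1.png",a);cv2.imwrite("pics/z2.png",b)
W=cloud(p)
hsv=cv2.cvtColor(im.copy(),cv2.COLOR_BGR2HSV)
for n,(u,v) in dict(tablept=(350,200),hubL=(167,240),hubM=(211,237),rackbar=(265,250),shaft=(298,145),trayfloor=(430,275),arm_mid=(231,270),end=(233,286)).items(): print(n,W[v,u].round(3))
# middle lever points: top z ~0.056
x0=W[235,228]
def lever(cu,cv_,eu,ev):
    m=np.zeros((480,640),bool); m[205:300,cu-28:cu+28]=1
    m&=(W[...,2]>0.046)&(W[...,2]<0.066)
    return W[m]
for c in [(152,235),(228,235),(302,235)]:
    P=lever(*c,0,0); print(c,len(P),np.median(P[:,2]).round(4),P[:,:2].min(0).round(3),P[:,:2].max(0).round(3))
# tray
m=(hsv[...,0]>100)&(hsv[...,0]<120)&(hsv[...,1]>120)&(hsv[...,2]>70); m[:200]=0; m[350:]=0
m[:,:350]=0; m[:,510:]=0
T=W[m]; print(np.percentile(T[:,2],[2,50,98]))
F=T[T[:,2]<.015]; r=cv2.minAreaRect((F[:,:2]*1000).astype(np.float32)); print("floor",r)
F=T[T[:,2]>.022]; r=cv2.minAreaRect((F[:,:2]*1000).astype(np.float32)); print("rim",r)
m=(hsv[...,0]>20)&(hsv[...,0]<32)&(hsv[...,1]>150); m[:205]=0;m[265:]=0;m[:,:120]=0;m[:,340:]=0
R=W[m]; R=R[(abs(R[:,2]-.03)<.008)]; print("rack",cv2.minAreaRect((R[:,:2]*1000).astype(np.float32)))
E
```

```text
tablept [ 0.606 -0.089 -0.001]
hubL [0.499 0.288 0.06 ]
hubM [0.508 0.201 0.056]
rackbar [0.487 0.092 0.03 ]
shaft [0.707 0.028 0.061]
trayfloor [ 0.444 -0.264  0.007]
arm_mid [0.441 0.157 0.056]
end [0.409 0.151 0.061]
(152, 235) 1599 0.0562 [0.389 0.281] [0.55  0.366]
(228, 235) 1502 0.0565 [0.393 0.126] [0.555 0.212]
(302, 235) 1429 0.0566 [ 0.398 -0.027] [0.56  0.056]
[0.00206422 0.00593744 0.03191912]
floor ((446.7301940917969, -271.9295654296875), (284.7456359863281, 221.89614868164062), 80.3906478881836)
rim ((452.84368896484375, -205.8053436279297), (393.823974609375, 219.44125366210938), 80.4098892211914)
rack ((511.5784912109375, 168.50308227539062), (88.34862518310547, 418.6490478515625), 1.604250192642212)
```

View pics/z1.png

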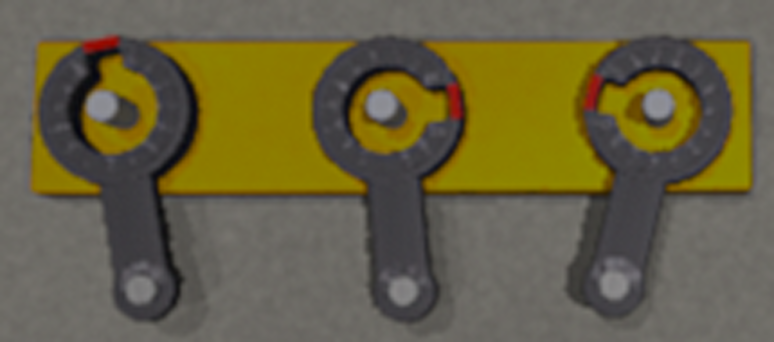

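View pics/z2.png

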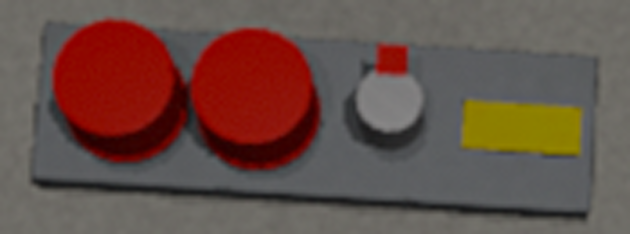

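The zooms confirm it. The test shaft is shaft_a, with its key to the left of the stripe. The middle lever's keyway is at the right of the crop (455,100), which is left when looking out along its arm, so it is lever_a. Next I'll fit its pose.

```bash
cat > fit.py <<'E'
from h import *
from scipy.optimize import minimize, least_squares
def fitlever(p,ztop,c0,a0,rad=.2,tol=.006):
    W=cloud(p); m=(abs(W[...,2]-ztop)<tol)&(np.hypot(W[...,0]-c0[0],W[...,1]-c0[1])<rad)
    P=W[m][:,:2]
    # template raster of top face, 1mm
    def inside(q):
        x,y=q[...,0],q[...,1]; r=np.hypot(x,y)
        hub=(r<.043)&(r>.025)&~((abs(x)<.010)&(y>0)&(y<.036))
        arm=(x>.025)&(x<.104)&(abs(y)<.015)&(r>.025)
        return hub|arm|(np.hypot(x-.104,y)<.018)
    g=np.stack(np.meshgrid(np.arange(-.1,.18,.001),np.arange(-.1,.1,.001),indexing='ij'),-1)
    M=inside(g).astype(np.uint8)
    d=cv2.distanceTransform(1-M,cv2.DIST_L2,5)-cv2.distanceTransform(M,cv2.DIST_L2,5)
    from scipy.ndimage import map_coordinates
    def res(t):
        c,s=np.cos(t[2]),np.sin(t[2]); Q=(P-t[:2])@np.array([[c,-s],[s,c]])
        v=map_coordinates(d,[(Q[:,0]+.1)*1000,(Q[:,1]+.1)*1000],order=1,mode='nearest')
        return np.maximum(v,0)+0.0
    r=least_squares(res,[*c0,a0],loss='soft_l1',x_scale=[.01,.01,.1],diff_step=1e-3)
    return r.x,np.mean(res(r.x)),len(P)
E
python3 - <<'E'
from fit import *
p=pickle.load(open("top0.pkl","rb"))
for a in (np.pi,np.pi+.15,np.pi+.3): print(fitlever(p,.0565,(.5116,.1685),a,rad=.14,tol=.005))
W=cloud(p); 
# hub outline by rect edges independent check
m=(abs(W[...,2]-.0565)<.005)&(W[...,1]>.11)&(W[...,1]<.23)
P=W[m]; H=P[P[:,0]>.48]; print("hub y mid",(H[:,1].max()+H[:,1].min())/2,"xmax-.043",H[:,0].max()-.043)
for x in (.41,.42,.43,.44,.45,.46): 
  S=P[abs(P[:,0]-x)<.004]; print(x,S[:,1].min().round(4),S[:,1].max().round(4),S[:,2].mean().round(4))
from bench import *
s=state(); print(s["tcp_rot"],s["position"])
E
```

```text
(array([0.51185998, 0.16656919, 3.22337783]), np.float32(17.455254), 2011)
(array([0.51185392, 0.16657692, 3.22376844]), np.float32(17.45501), 2011)
(array([0.51188184, 0.16647854, 3.22153069]), np.float32(17.456871), 2011)
hub y mid 0.16231613512062856 xmax-.043 0.6740877376290111
0.41 0.1372 0.1713 0.0576
0.42 0.1392 0.1703 0.0568
0.43 0.1418 0.1728 0.0562
0.44 0.144 0.1735 0.0563
0.45 0.1452 0.1737 0.0568
0.46 0.1461 0.1764 0.0561
[[ 2.29771169e-01  9.73244681e-01 -1.31332807e-05]
 [ 9.73244681e-01 -2.29771169e-01  3.52687249e-05]
 [ 3.13074497e-05 -2.08856317e-05 -9.99999999e-01]] [0.14934413 0.63259269 0.23134378]
```

```bash
sed -i 's/<rad)/<rad)\&(abs(W[...,1]-c0[1])<.056)/' fit.py
python3 - <<'E'
from fit import *
from bench import *
p=pickle.load(open("top0.pkl","rb"))
t,e,n=fitlever(p,.0565,(.5116,.1685),np.pi+.15,rad=.14,tol=.005); print(t,e,n)
a=t[2]; d=np.array([np.cos(a),np.sin(a)]); g=t[:2]+.064*d; print("grasp",g)
# tool x across the arm, both signs
for s in (1,-1):
    x=s*np.array([-d[1],d[0],0]); z=np.array([0,0,-1.]); R=np.c_[x,np.cross(z,x),z]
    for q in [(*g,.2),(*g,.032)]: print(s,inverse_kinematics(q,R))
E
```

```text
[0.51199878 0.16926782 3.2916985 ] 0.0892872 1433
grasp [0.44871844 0.15969708]
1 [ 2.29142088e-01 -2.51344019e-01  2.06037287e+00 -4.44089210e-16
  1.33256380e+00  1.64983256e+00]
1 [ 2.29142088e-01 -4.23864384e-02  2.18551335e+00 -4.44089210e-16
  9.98465739e-01  1.64983256e+00]
-1 [ 2.29142088e-01 -2.51344019e-01  2.06037287e+00 -4.44089210e-16
  1.33256380e+00 -1.49176009e+00]
-1 [ 2.29142088e-01 -4.23864384e-02  2.18551335e+00 -4.44089210e-16
  9.98465739e-01 -1.49176009e+00]
```

```bash
cat >> h.py <<'E'
def Rot(a,s=-1):
    x=s*np.array([-np.sin(a),np.cos(a),0]); z=np.array([0,0,-1.]); return np.c_[x,np.cross(z,x),z]
E
python3 - <<'E'
from fit import *
from bench import *
t=[0.5120,0.16927,3.2917]; a=t[2]; d=np.array([np.cos(a),np.sin(a)]); g=np.array(t[:2])+.064*d
movep((*g,.2),Rot(a)); set_gripper(.06,100)
p=snapshot("wrist"); pickle.dump(p,open("w1.pkl","wb")); im=p["img"][:,:,::-1].copy()
print(state()["time"],state()["position"],state()["contact_force"])
for X in [(*t[:2],.056),(*g,.056),(*(np.array(t[:2])+.104*d),.056)]:
    u=pix(p,np.array(X)); print(u); cv2.circle(im,tuple(int(v) for v in u),4,(0,255,0),1)
cv2.imwrite("pics/w1.png",im)
try: print(fitlever(p,.0565,t[:2],a,rad=.14,tol=.005))
except Exception as e: print(e)
E
```

```text
3.0417 [0.44870235 0.15986625 0.19998295] [0.24395856 0.12561769 0.18157794]
[318.60645671 295.02229392]
[318.54199981 226.14605279]
[318.49760043 178.70253398]
(array([0.51271687, 0.17056265, 3.28705196]), np.float32(0.19753496), 7576)
```

View pics/w1.png

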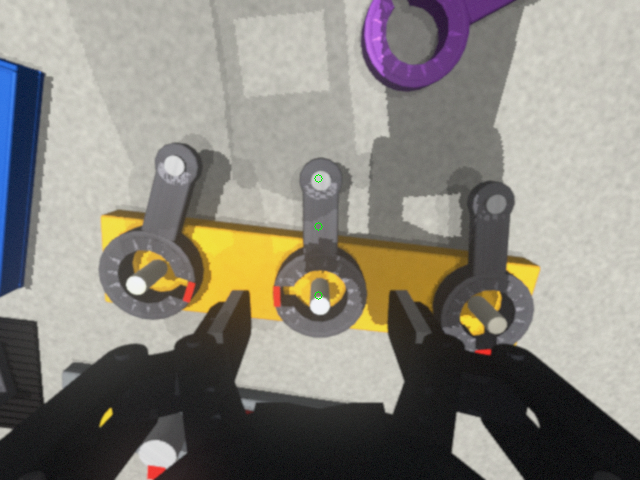

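The wrist view shows the middle lever with its hub at (320,290) and arm end at (320,180). The red mark and keyway at (278,296) are on its left. The top and wrist fits agree within 1.5 mm, so I'll grasp now.

```bash
python3 - <<'E'
from fit import *
from bench import *
a=3.2895; t=np.array([.5123,.1699]); d=np.array([np.cos(a),np.sin(a)]); g=t+.064*d
servo_line((*g,.06),Rot(a),velocity=.15); servo_line((*g,.032),velocity=.08)
print(state()["contact_force"].round(1) if hasattr(state()["contact_force"],'round') else state()["contact_force"])
set_gripper(.02,100); s=state(); print(s["gripper_width"],s["contact_force"],s["moment"],s["time"])
p=snapshot("wrist"); cv2.imwrite("pics/w2.png",p["img"][:,:,::-1])
E
```

```text
[-0.   1.3 -0.1]
0.028203478416430196 [-2.59407282 -0.56373302  4.83349304] [-0.02874477  0.32399779  0.06100753] 5.0083
```

View pics/w2.png

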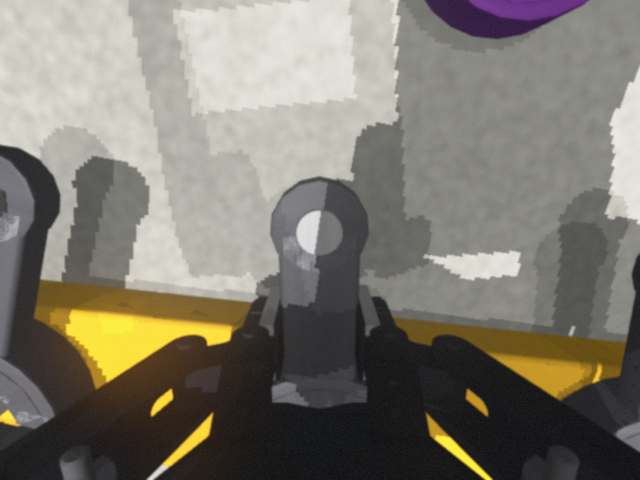

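The fingers hold the arm at 28 mm opening, with the arm end visible at (320,230). Now I'll lift it straight up.

```bash
python3 - <<'E'
from fit import *
from bench import *
p0=state()["position"]
servo_line((p0[0],p0[1],.05),velocity=.05); s=state(); print(s["contact_force"],s["moment"],s["gripper_width"])
servo_line((p0[0],p0[1],.19),velocity=.12); s=state(); print(s["contact_force"],s["moment"],s["gripper_width"],s["time"])
for n in ("wrist","scene"):
    p=snapshot(n); cv2.imwrite(f"pics/{n}3.png",p["img"][:,:,::-1]); pickle.dump(p,open(f"{n}3.pkl","wb"))
    W=cloud(p); m=(W[...,2]>.17)&(W[...,2]<.23)&(np.hypot(W[...,0]-.512,W[...,1]-.17)<.045)
    if m.sum()>50:
        P=W[m]; A=np.c_[P[:,:2]-[.512,.17],np.ones(len(P))]; print(n,len(P),np.linalg.lstsq(A,P[:,2],rcond=None)[0],np.percentile(P[:,2],[5,50,95]))
E
```

```text
[ 8.27030724e-04 -5.64069334e-01 -4.91051954e+00] [-0.02217535  0.21552426  0.02215158] 0.02807150899189856
[-0.31560256  0.30183181 -4.13291039] [-0.03883517  0.19436114 -0.05069651] 0.02837648707002243 6.8833
wrist 2859 [ 0.00792677 -0.0003386   0.21212772] [0.21072628 0.21194554 0.2128419 ]
scene 1131 [-0.05088285  0.03749313  0.20472018] [0.18785221 0.20874598 0.21207777]
```

View pics/scene3.png

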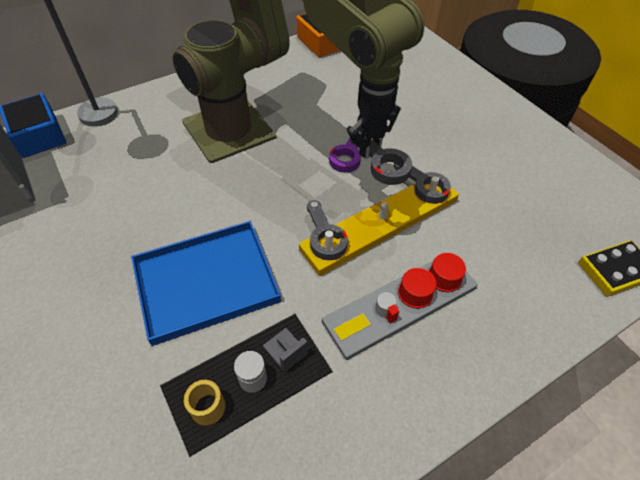

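The lever is off its peg and level (tilt below 0.5°), with the other two undisturbed. Next I'll move it over the tray and set it down, watching the force.

```bash
python3 - <<'E'
from fit import *
from bench import *
a=np.deg2rad(80.4); c=np.array([.4467,-.2719]); d=np.array([np.cos(a),np.sin(a)]); g=c+.0245*d
print(inverse_kinematics((*g,.19),Rot(a)))
movep((*g,.16),Rot(a)); s=state(); print(s["position"],s["contact_force"],s["gripper_width"],s["time"])
servo_line((*g,.03),velocity=.12); servo_line((*g,.016),velocity=.05); dwell(.2)
f0=np.array(state()["contact_force"]); print(f0)
z=.016
while z>.0065:
    z-=.001; servo_line((*g,z),velocity=.02); s=state(); f=np.array(s["contact_force"])-f0; print(round(z,4),f.round(1),np.round(s["moment"],2))
    if f[2]>3: break
print(s["time"],s["gripper_width"],s["position"])
p=snapshot("wrist"); cv2.imwrite("pics/w4.png",p["img"][:,:,::-1])
W=cloud(p)
E
```

```text
[-6.06914143e-01 -1.50413549e-01  1.99223686e+00 -4.44089210e-16
  1.29976934e+00 -4.39362535e-01]
[ 0.45115773 -0.24704365  0.16003721] [-0.8565937   0.01089935 -4.73074525] 0.028058632140987916 8.5
[ 0.0485908  -0.33093578 -3.84868384]
0.015 [ 0.   0.2 -0.5] [ 0.23 -0.02 -0.02]
0.014 [-0.8 -0.  -1.5] [ 0.21 -0.04 -0.03]
0.013 [-0.4  0.2 -1.4] [ 0.25 -0.05 -0.03]
0.012 [ 0.6  0.7 -1.8] [0.22 0.01 0.01]
0.011 [ 0.2  0.9 -0.1] [ 0.2  -0.05 -0.  ]
0.01 [-0.1  0.5 -0.7] [ 0.23 -0.06  0.02]
0.009 [-0.2  0.8 -1.4] [0.26 0.05 0.01]
0.008 [ 0. -0.  1.] [ 0.15  0.02 -0.07]
0.007 [-2.1  3.3  9.1] [ 0.47  0.52 -0.12]
12.6167 0.02800578285531686 [ 0.45111951 -0.24791044  0.00795709]
```

View pics/w4.png

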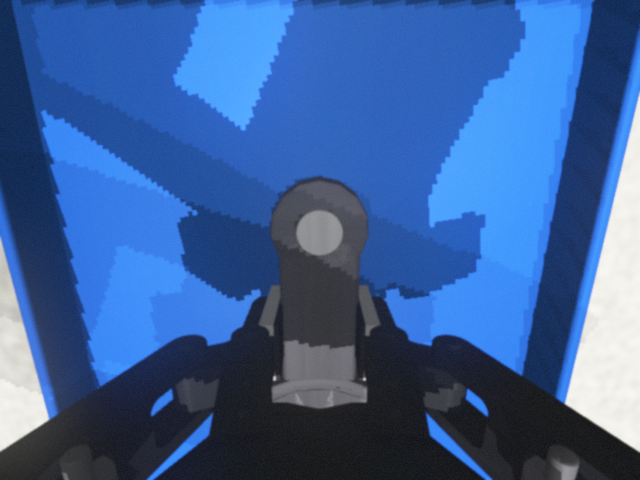

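The lever touches the floor with about 9 N at TCP 8 mm, and its arm lies inside the tray walls. I'll open the gripper and back off.

```bash
python3 - <<'E'
from fit import *
from bench import *
set_gripper(.05); s=state(); print(s["gripper_width"],s["contact_force"])
q=s["position"]; servo_line((q[0],q[1],.05),velocity=.06); servo_line((q[0],q[1],.22),velocity=.2)
p=snapshot("wrist"); cv2.imwrite("pics/w5.png",p["img"][:,:,::-1])
movep((.15,.55,.25),Rot(3.29)) if inverse_kinematics((.15,.55,.25),Rot(3.29)) is not None else print("noik")
p=snapshot("top"); cv2.imwrite("pics/top5.png",p["img"][:,:,::-1])
pickle.dump(p,open("top5.pkl","wb")); s=state(); print(s["time"],s["contact_force"])
a=np.deg2rad(80.4); c=np.array([.4467,-.2719])-.0395*np.array([np.cos(a),np.sin(a)])
t,e,n=fitlever(p,.031,c,a,rad=.14,tol=.006); print(t,e,n)
W=cloud(p); m=(abs(W[...,2]-.031)<.006)&(np.hypot(W[...,0]-c[0],W[...,1]-c[1])<.05)
P=W[m]; print(np.linalg.lstsq(np.c_[P[:,:2]-c,np.ones(len(P))],P[:,2],rcond=None)[0])
E
```

```text
0.050127438856081986 [-1.49329807  0.20296162 -0.21371659]
17.9667 [-0.04114862 -0.68591191  0.10347224]
[ 0.44452344 -0.31052324  1.62484816] 13.998699 1207
[ 0.00390784 -0.00145805  0.03163294]
```

View pics/top5.png

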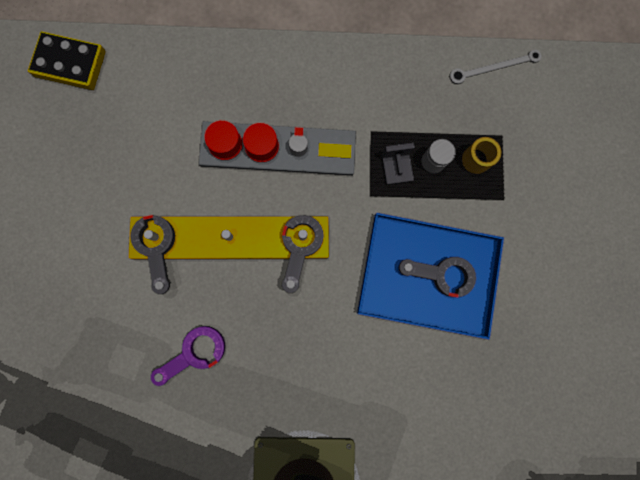

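The lever lies flat and keyway side up in the tray, with its hub at (456,277) and arm end at (408,267). Its top is at z = 31.6 mm, against 31 mm expected, and it is level. The other two levers, the mat parts and the purple look-alike are where they were. I'll hand the job in.

```bash
python3 - <<'E'
from bench import *
close_job()
E
```

```text
the job is handed in; nothing more can be done
```

The middle lever now lies flat in the blue tray, same side up. It is the one whose keyway points left of its arm (lever_a), matching the bare shaft's key, which points left of the stripe (shaft_a). I gripped it by the arm, lifted it straight off its peg, and lowered it until it touched the tray floor with about 9 N before letting go.

**Last checks:** the lever is inside the walls with its hub top at 31.6 mm (31 mm expected) and level to under 0.5°. In the top picture, the other two levers, the mat parts and the purple look-alike look unmoved. The robot was clear and the clock read about 18 s.

**One check failed:** refitting the lever's outline in the tray gave no usable result (mean error 14 mm), probably because the tray walls stand at the same height. For its final position I relied on the picture and the height readings instead.

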